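Close up the accessory drawers and the centres case before sanding

TASK

Sanding at the lathe is about to start, so shut the dust out: with the fingertips only, gently push both drawers of the little drawer unit fully home, and push the raised lid of the wooden case down until it lies fully shut. Do not slam anything, do not pull the drawers further out or the lid further back, and leave everything else standing on the bench where it is. Any order will do; finish clear of everything.

Things in the scene. Friction and masses are not known exactly. Their poses are not given: they have to be found in the camera images.
- unit: low black sheet-steel drawer unit fixed to the bench, 150 mm deep (x), 230 mm wide (y), 75 mm tall, two drawers side by side in its front, which faces its own -x. Origin: centre of its underside. Its axes: +x from the front to the back (drawers close along +x), +y to the left seen from the robot, z up. It stands left or right of the middle, the wooden case on the other side
- wide_drawer_rail (a point): the left (+y), wider drawer: front 131 mm wide and 60 mm high (7 to 67 mm above the bench), with an aluminium grip rail 12 mm high along the top of its steel front, projecting 12 mm towards the robot, its middle 54 mm above the bench. This point is the middle of the rail's front face and moves with the drawer. Shut, it lies 93 mm in front of (-x) the unit's origin and 44.5 mm to its +y
- narrow_drawer_rail (a point): the right (-y), narrower drawer: front 83 mm wide and 60 mm high (7 to 67 mm above the bench), with an aluminium grip rail 12 mm high along the top of its steel front, projecting 12 mm towards the robot, its middle 54 mm above the bench. This point is the middle of the rail's front face and moves with the drawer. Shut, it lies 93 mm in front of (-x) the unit's origin and 68.5 mm to its -y
- wide_drawer (a joint): how far the wide drawer stands open, m: 0 shut, 0.1 fully out. Slides stiffly (about 1.5 N) and stays where left
- narrow_drawer (a joint): how far the narrow drawer stands open, m: 0 shut, 0.1 fully out. Slides stiffly (about 1.5 N) and stays where left
- case: plywood case fixed to the bench, 150 mm deep (x), 200 mm wide (y), 70 mm tall without its lid, open on top, lathe centres inside. Origin: centre of its underside. Its +x points to the back, where the lid is hinged, z up
- lid_hinge (a point): middle of the lid's hinge line (along the case's y), at the top of the case's back wall: 75 mm behind (+x) the case's origin, 70.5 mm above the bench. The lid is a plain plywood board 150 mm (hinge to free edge) x 200 mm x 10 mm thick; its underside passes through this line
- lid_edge (a point): middle of the lid's free edge, on its upper (outer) face: 150 mm from the hinge line, 10 mm off the underside. Moves with the lid
- lid (a joint): lid angle, rad: 0 shut and level, 1.57 upright, at most 1.7. Starts raised, leaning forwards over the case with its outer face up and back. The stiff hinge holds it wherever it is left (takes about 0.1 to 0.3 N m to move)
- tumbler: steel drinking tumbler, upright, 64 mm across, 120 mm tall, origin under its foot; bystander on the bench between drawer unit and wooden case
- finial: turned dark-wood finial standing upright, 40 mm across its foot, 80 mm tall, origin under its foot; bystander on the bench in the middle, nearer the robot
- bowl: turned wooden bowl, 120 mm across, 45 mm tall, origin under its foot; bystander at the left
- glue: white glue bottle, upright, 56 mm across, 150 mm tall, origin under its foot; bystander at the right
- blank: square wooden turning blank lying down, 50 x 160 x 50 mm (x, y, z), origin at the centre of its underside; bystander at the back
- mallet: carver's wooden mallet standing on its head, 76 mm across, 210 mm tall, origin under the head; bystander at the left
- sanding_block: cork sanding block, 45 x 90 x 30 mm, origin at the centre of its underside; bystander lying on the rear half of the drawer unit's top, 75 mm above the bench

How it is judged:
At the end, for the whole second after the job is handed in: both drawers within 3 mm of fully shut, the lid within 0.04 rad of shut, every bystander at rest within 20 mm of where it began (value of joint each of wide_drawer, narrow_drawer below 0.003 m and value of joint lid below 0.04 rad and linear speed of each of tumbler, finial, bowl, glue, blank, mallet, sanding_block below 0.02 m/s and distance of each of tumbler, finial, bowl, glue, blank, mallet, sanding_block from where it was at the start of the episode below 0.02 m); the robot touches nothing.
It fails at once if a bystander is shifted or lifted by more than 20 mm (distance of any of tumbler, finial, bowl, glue, blank, mallet, sanding_block from where it was at the start of the episode above 0.02 m).
It fails at once if an upright bystander is tipped by more than 0.5 rad (angle between any of tumbler, finial, glue, mallet, bowl's own z axis and vertical above 0.5 rad).
It fails at once if a drawer is pulled further out (opening faster than 0.06 m/s, or past 90 mm) (value of joint any of wide_drawer, narrow_drawer above 0.09 m or velocity of joint any of wide_drawer, narrow_drawer above 0.06 m/s).
It fails at once if a drawer (over 0.45 m/s) or the lid (over 4 rad/s) is slammed (velocity of joint any of wide_drawer, narrow_drawer below -0.45 m/s or velocity of joint lid below -4 rad/s).
It fails at once if the lid is pushed further open (faster than 0.6 rad/s, or past 1.6 rad) (value of joint lid above 1.6 rad or velocity of joint lid above 0.6 rad/s).
It also fails if it takes over 69 s, if anything falls off the work surface, if the arm or the gripper's body presses on something with over 40 N, if the wrist force passes 120 N, or if a joint passes its speed limit or range.

ROBOT

A 6-joint arm with a two-finger parallel gripper is mounted at the origin on the work surface. World frame = base frame: x ahead of the robot, y to its left, z up, the work surface at z = 0. Lengths are in m, angles in rad, forces in N, time in s.
With the tool pointing down it reaches from about 0.275 to 0.825 m from the base axis. Payload 4.9 kg.
Tool frame: the origin (TCP) lies at the centre of the arm's flange, where the gripper is bolted on; the fingertips stand 173 mm ahead of it and the grasp point (between the pads) lies 155 mm ahead of it (robot.grip_point_offset is the distance from the TCP to the grasp point, in m); x points along the fingers, z is the direction in which the jaws open and shut, and the axes are right-handed (so a half turn about x gives the same grasp; the last joint's range is limited). The gripper opens to 85 mm and grips with 20 to 120 N. Pads are 22 mm wide; open, the fingers measure 114 mm over their backs; the gripper's body (76 mm by 85 mm) begins 54 mm behind the grasp point. The pads swing forward as they close: fully open they stand 13 mm farther back than shut.
Start: joints at [1.174, 0.326, -0.193, 1.052, 0, 1.437], TCP at [0.143, 0.531, 0.405] pointing down, gripper open.
Joint ranges: [-2.65, 2.65], [-0.97, 1.79], [-1.3, 1.35], [-1.93, 2.1], [-1.47, 1.37], [-3.14, 3.14]. Speed limits (rad/s): [2.57, 2.57, 3.14, 3.14, 3.14, 3.14].

INTERFACE

Orientations are given as a unit quaternion [x, y, z, w].
In Python, from rig import robot gives the robot as it stands.
- The arm moves only by the tool carry_out, never from a script. Its argument "series" is a list that holds one entry, the list of rows, each a list of 7 numbers: the shift along the tool's x, y, z in mm, then the turn, a rotation vector about the tool's x, y, z in degrees, then the closure, from 0 (fully open) to 1 (shut). A call has exactly 8 rows; each row is the pose to reach, as a shift and turn from the pose measured when the call began, along the tool's axes at that moment; what a row does not reach only later rows make up. A row lasts 1/12 s, in which the tool goes at most 41.7 mm and 7.16 degrees, less where a joint would pass 70% of its speed; a pose out of reach is approached as far as the arm can. A call with a gripper value outside its range is refused whole. The fingers move at their own pace and stop on an object; "squeeze" is the grip in N (left out, the last holds). Time passes only in rows, so rows that repeat a pose let the fingers close, or fill a call up. It gives the time, the measured TCP pose, the force and the opening at its end, in the units of the state.
- robot.sense(): the state, without advancing time (a new reading comes with each control period).
- robot.get_image(name): name is "scene" or "top" or "wrist"; returns the picture (400x640x3 uint8, red, green, blue); there is no depth.
- robot.camera_info(name): a dict with "fov_y" (degrees; the focal length in pixels is half the picture's height over the tangent of half this angle, whatever the lens; pixels are square), "cx", "cy" (the principal point, pixels), "R" (3x3) and "t" (3): a world point X has camera coordinates R X + t. Camera axes: x right, y down, z forward; pixel columns grow to the right and rows downward; lengths in m; the calibration is good to about 2 mm. The wrist camera is an equidistant fisheye: a pixel r from the principal point sees the ray r / f radians off the axis. A picture is of the moment at which its call begins: read the wrist's pose just before it. camera_info takes no time and is no camera call; for the wrist camera it gives the pose at the moment of the call.
- robot.job_done(): hands the job in, once; it reports no verdict.
The state is a dict: "clock": time; "qpos": joint angles; "joint_velocities": joint speeds; "effort": joint torques, N m; "tcp_pos": TCP position; "orientation": TCP orientation; "contact_force": force on the tool from outside, world axes, zero at the start; "wrist_torque": the same for the moment, N m; "opening": opening from 0.0 (shut) to 1.0 (fully open).
Only numpy, scipy, OpenCV 4.12 (cv2) and the standard library are available. Lean on these libraries where they do the work, as an engineer would, in place of code of your own. Each camera call takes 0.05 s, during which the arm holds its last target.

## Working session

There is one attempt and no reset: what is moved stays moved. The work goes in short steps, Python scripts to look and compute and a tool call to move; the robot and the scene stay as the last step left them, time stands still between calls to the robot, and variables do not carry over. Pictures are saved under pics/ and viewed, and the job is handed in when it is done.

Besides the shell and the picture viewer there is one more tool, called after "Request:" by a JSON object that holds its "name" and its "arguments", one argument or row to a line. carry_out: Moves the arm, as the interface text tells. Its arguments: {"type":"object","properties":{"series":{"type":"array"},"squeeze":{"type":"number"}},"required":["series"]}

```bash
mkdir -p pics; ls
python3 - <<'E'
from rig import robot
import cv2,numpy as np
s=robot.sense();print(s)
for n in("scene","top"):
    im=robot.get_image(n);cv2.imwrite(f"pics/{n}0.png",im[:,:,::-1]);i=robot.camera_info(n);print(n,i)
E
```

```text
pics
{'clock': 0.0, 'qpos': array([ 1.17380633e+00,  3.26978574e-01, -1.93600224e-01,  1.05199353e+00,
        9.01995039e-06,  1.43658309e+00]), 'joint_velocities': array([ 0.00168439, -0.00022553,  0.0001466 , -0.00103139, -0.00134197,
       -0.00163144]), 'effort': array([-1.19671204e-03, -4.43402982e+01,  2.62438059e+01,  1.53297413e-02,
       -2.15158693e-04,  3.99593063e-06]), 'tcp_pos': array([0.14275323, 0.53085588, 0.40387647]), 'orientation': array([-0.43049408,  0.56174216,  0.42987585,  0.56064904]), 'contact_force': array([-0.16305281,  0.98990797, -0.00464942]), 'wrist_torque': array([-0.03003892, -0.00515885, -0.04187392]), 'opening': 1.0016327551063016}
scene {'fov_y': 57.095055052002415, 'cx': 319.9724401843575, 'cy': 204.26717924720762, 'R': array([[ 6.39629636e-01,  7.68682915e-01,  7.10859967e-04],
       [ 6.61371116e-01, -5.49862528e-01, -5.10136695e-01],
       [-3.91742486e-01,  3.26768691e-01, -8.60093046e-01]]), 't': array([-0.35312682, -0.31944551,  1.30027132])}
top {'fov_y': 43.71217866114321, 'cx': 323.6348798715597, 'cy': 217.68393218990872, 'R': array([[ 0.02583037, -0.99963794,  0.00753498],
       [-0.98293382, -0.02677061, -0.18200124],
       [ 0.18213706, -0.00270523, -0.98326943]]), 't': array([0.01171462, 0.58539408, 1.48078842])}
```

View pics/scene0.png

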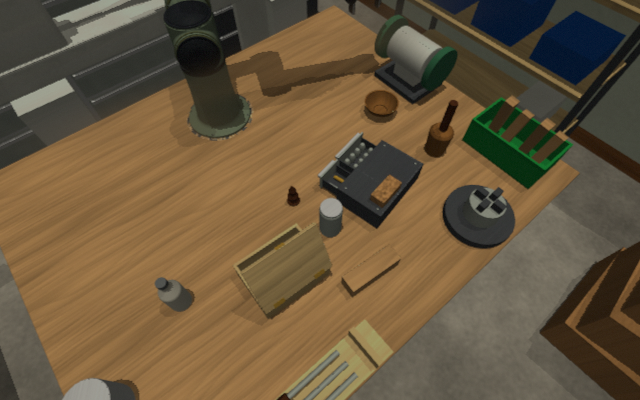

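View pics/top0.png

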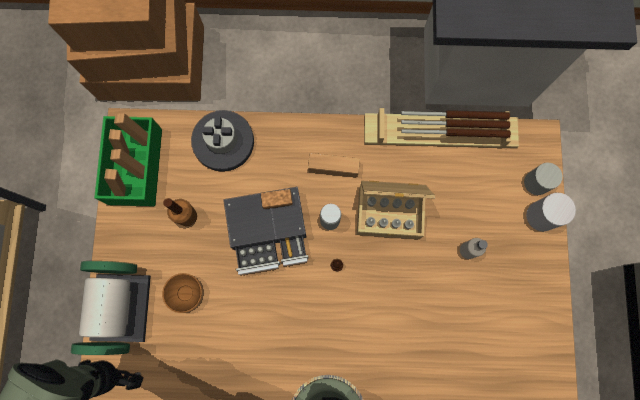

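Run:
```python
import cv2
t=cv2.imread("pics/top0.png");s=cv2.imread("pics/scene0.png")
cv2.imwrite("pics/a.png",cv2.resize(t[180:280,215:315],None,fx=6,fy=6,interpolation=cv2.INTER_CUBIC))
cv2.imwrite("pics/b.png",cv2.resize(t[170:250,345:445],None,fx=7,fy=7,interpolation=cv2.INTER_CUBIC))
cv2.imwrite("pics/c.png",cv2.resize(s[120:230,310:430],None,fx=5,fy=5,interpolation=cv2.INTER_CUBIC))
cv2.imwrite("pics/d.png",cv2.resize(s[215:325,225:345],None,fx=5,fy=5,interpolation=cv2.INTER_CUBIC))
```

```text
(no output)
```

View pics/a.png

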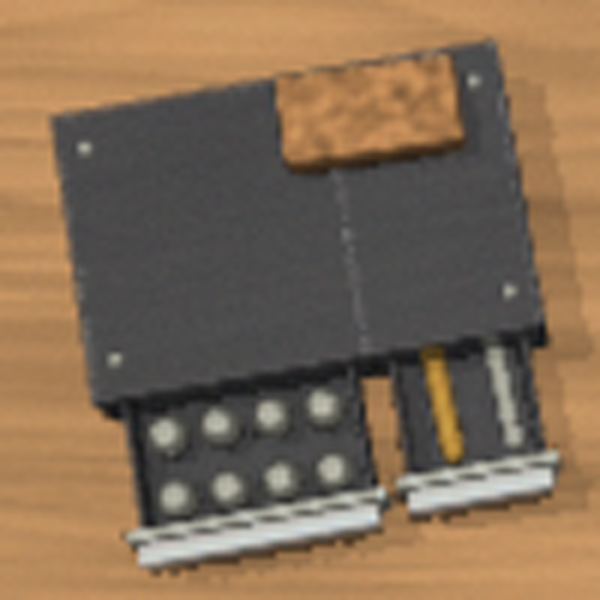

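View pics/b.png

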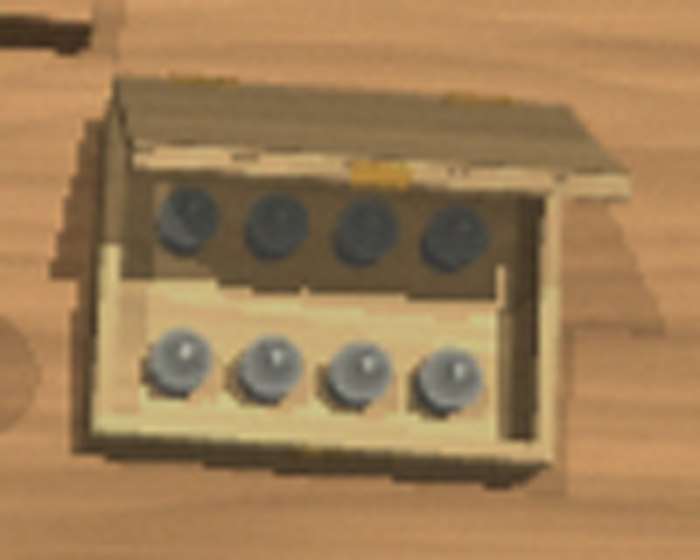

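View pics/c.png

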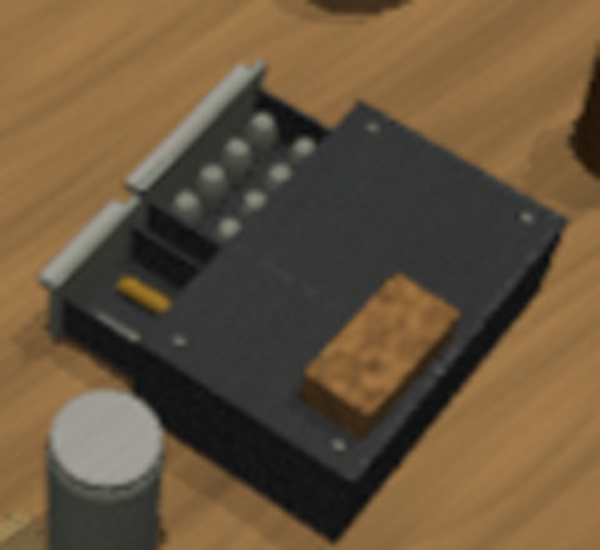

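View pics/d.png

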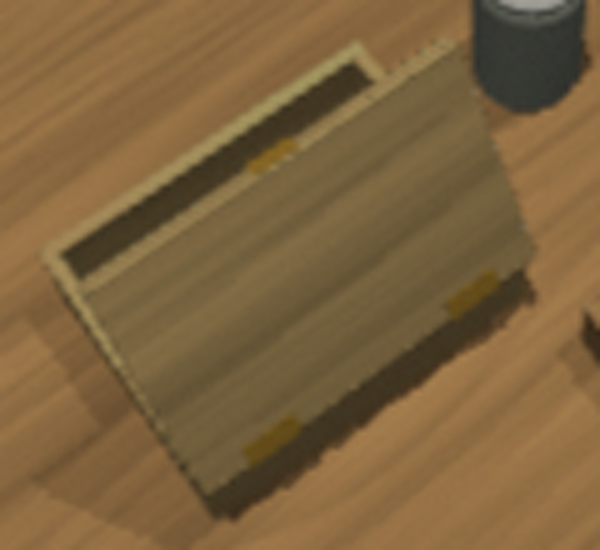

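```bash
cat > h.py <<'E'
import numpy as np,cv2
from rig import robot
from scipy.optimize import least_squares
from scipy.spatial.transform import Rotation as Ro
def proj(n,X):
    i=robot.camera_info(n);f=200/np.tan(np.radians(i["fov_y"])/2)
    c=np.asarray(X)@i["R"].T+i["t"];return c[:,:2]/c[:,2:]*f+[i["cx"],i["cy"]]
def ray(n,p,z):
    i=robot.camera_info(n);f=200/np.tan(np.radians(i["fov_y"])/2)
    d=i["R"].T@np.array([(p[0]-i["cx"])/f,(p[1]-i["cy"])/f,1]);o=-i["R"].T@i["t"]
    return o+d*(z-o[2])/d[2]
def cr(p,off,s): return (np.array(p)+.5)/s-.5+off
def W(q,L):
    L=np.atleast_2d(L);c,s=np.cos(q[2]),np.sin(q[2])
    return np.c_[q[0]+c*L[:,0]-s*L[:,1],q[1]+s*L[:,0]+c*L[:,1],L[:,2]]
E
python3 - <<'E'
from h import *
A=lambda p:cr(p,(215,180),6);B=lambda p:cr(p,(345,170),7);C=lambda p:cr(p,(310,120),5);D=lambda p:cr(p,(225,215),5)
U=[(.075,.115,.075),(.075,-.115,.075),(-.075,-.115,.075),(-.075,.115,.075)]
pt=A([(52,118),(495,40),(547,328),(95,402)])
us=[(.075,.115,.075),(.075,-.115,.075),(-.075,.115,.075)]
ps=C([(567,222),(355,478),(362,102)])
def f(q):
    ww,nn=q[3:5]
    rails=[(-.093-ww,.0445+.0655,.06),(-.093-ww,.0445-.0655,.06),(-.093-nn,-.0685+.0415,.06),(-.093-nn,-.0685-.0415,.06)]
    e=[proj("top",W(q,U))-pt,proj("scene",W(q,us))-ps,proj("top",W(q,rails))-A([(138,567),(382,527),(412,515),(554,490)])]
    return np.vstack(e).ravel()
r=least_squares(f,[.5,.15,.1,.05,.05]);print("unit",r.x.round(4));print(f(r.x).reshape(-1,2).round(1).tolist())
def lid(q,a,L):
    L=np.array(L,float);x=.075-L[:,0]*np.cos(a)+L[:,2]*np.sin(a);z=.0705+L[:,0]*np.sin(a)+L[:,2]*np.cos(a)
    return W(q,np.c_[x,L[:,1],z])
lc=[(.15,.1,.01),(.15,-.1,.01)];hc=[(0,.1,.01),(0,-.1,.01)]
def g(q):
    e=[proj("top",W(q,[(-.075,.1,.07),(-.075,-.1,.07)]))-B([(92,432),(552,462)]),
     proj("scene",W(q,[(-.075,.1,.07),(-.075,-.1,.07)]))-D([(358,42),(45,252)]),
     proj("scene",lid(q,q[3],lc+hc))-D([(455,42),(85,290),(532,262),(207,495)]),
     proj("top",lid(q,q[3],lc))-B([(132,150),(632,178)])]
    return np.vstack(e).ravel()
r2=least_squares(g,[.5,-.15,0,1.]);print("case",r2.x.round(4));print(g(r2.x).reshape(-1,2).round(1).tolist())
for a in("scene","top"):
    i=robot.camera_info(a);print(-i["R"].T@i["t"])
# bystanders tops
for n,p,z in [("tumbler",(331,214),.12),("finial",(337,265),.08),("mallet",(171,203),.21),("glue",(481,243),.15),("bowl",(183,291),.045),("blank",(334,160),.05)]:
    print(n,ray("top",p,z).round(3))
u=r.x
print("rails",W(u,[(-.093-u[3],.0445,.054),(-.093-u[4],-.0685,.054)]).round(4),"shut",W(u,[(-.093,.0445,.054),(-.093,-.0685,.054)]).round(4))
c=r2.x
print("hinge",W(c,[(.075,0,.0705)]),"edge",lid(c,c[3],[(.15,0,.01)]))
E
```

```text
unit [0.5815 0.2073 0.1968 0.0664 0.0633]
[[0.1, -0.9], [0.7, -0.2], [0.0, -0.6], [-0.4, -0.1], [0.4, -1.1], [-0.6, 0.2], [-0.3, -1.4], [-1.1, 0.3], [1.4, -0.4], [-1.8, 0.2], [1.8, -0.3]]
case [ 0.6166 -0.1819 -0.0455  1.1028]
[[0.5, -1.1], [0.7, -0.7], [0.2, -0.6], [-1.2, -0.7], [0.5, -0.9], [-0.7, -0.2], [1.5, -1.3], [0.1, 0.4], [0.5, -0.9], [0.6, 0.2]]
[ 0.94651393 -0.32909652  0.95564447]
[0.3053946  0.03138761 1.56246816]
tumbler [0.584 0.006 0.12 ]
finial [ 0.438 -0.016  0.08 ]
mallet [0.586 0.451 0.21 ]
glue [ 0.506 -0.424  0.15 ]
bowl [0.351 0.444 0.045]
blank [ 0.771 -0.001  0.05 ]
rails [[0.4165 0.2198 0.054 ]
 [0.4416 0.1096 0.054 ]] shut [[0.4816 0.2327 0.054 ]
 [0.5037 0.1219 0.054 ]]
hinge [[ 0.69149262 -0.18534289  0.0705    ]] edge [[ 0.63281718 -0.18267213  0.20888374]]
```

```bash
cat >> h.py <<'E'
Q=[.5815,.2073,.1968]
def plan(tip,yaw,flip=None):
    """tool x down, tool z along world dir (yaw+90deg) or opposite"""
    s=robot.sense();R0=Ro.from_quat(s["orientation"])
    best=None
    for sg in(1,-1):
        z=sg*np.array([-np.sin(yaw),np.cos(yaw),0]);x=np.array([0,0,-1.]);y=np.cross(z,x)
        R=Ro.from_matrix(np.c_[x,y,z]);rv=(R0.inv()*R).as_rotvec(degrees=True)
        if best is None or np.linalg.norm(rv)<np.linalg.norm(best[0]): best=(rv,R)
    tcp=np.array(tip)+[0,0,.173]
    d=R0.inv().apply(tcp-s["tcp_pos"])*1000
    print("shift",d.round(1),"turn",best[0].round(1),"tip now",(s["tcp_pos"]+R0.apply([.173,0,0])).round(4),"F",s["contact_force"].round(1))
    print(R0.as_matrix().round(3).tolist())
E
python3 - <<'E'
from h import *
print(robot.sense()["clock"])
plan(W(Q,[(-.093-.066-.055,.0445,.23)])[0],Q[2])
plan(W(Q,[(-.093-.066-.055,.0445,.03)])[0],Q[2])
E
```

```text
0.1
shift [   1.3 -296.2 -253.5] turn [-26.3  -0.1  -0. ] tip now [0.1427 0.5306 0.231 ] F [ 0.2 -1.1  0.2]
[[-0.001, -0.966, 0.26], [-0.001, 0.26, 0.966], [-1.0, 0.0, -0.002]]
shift [ 201.3 -296.2 -253.2] turn [-26.3  -0.1  -0. ] tip now [0.1427 0.5306 0.231 ] F [ 0.2 -1.1  0.2]
[[-0.001, -0.966, 0.26], [-0.001, 0.26, 0.966], [-1.0, 0.0, -0.002]]
```

Request:
{"name": "carry_out", "arguments": {
  "series": [
    [[0,-36,-31,-3,0,0,1],[0,-73,-63,-7,0,0,1],[0,-110,-94,-10,0,0,1],[0,-147,-126,-13,0,0,1],[0,-172,-147,-16,0,0,1],[0,-197,-169,-20,0,0,1],[0,-222,-190,-23,0,0,1],[0,-246,-210,-26,0,0,1]]
  ],
  "squeeze": 30
}}

```text
clock: 0.77
tcp_pos: [0.3265, 0.2618, 0.4041]
orientation: [0.546, -0.45, -0.545, -0.449]
contact_force: [0.6, 0.5, 0.4]
opening: -0.003
```

Run:
```python
from h import *
s=robot.sense();print(s["clock"],s["opening"])
plan(W(Q,[(-.093-.066-.055,.0445,.036)])[0],Q[2])
```

```text
0.7667 -0.002586544207605456
shift [195.2 -25.8 -58.3] turn [-0.3 -0.1 -0. ] tip now [0.3265 0.2614 0.2311] F [0.6 0.5 0.4]
[[-0.0, -0.982, -0.191], [-0.002, -0.191, 0.982], [-1.0, 0.001, -0.002]]
```

Request:
{"name": "carry_out", "arguments": {
  "series": [
    [[0,-12,-29,0,0,0,1],[15,-26,-58,0,0,0,1],[45,-26,-58,0,0,0,1],[80,-26,-58,0,0,0,1],[115,-26,-58,0,0,0,1],[150,-26,-58,0,0,0,1],[180,-26,-58,0,0,0,1],[195,-26,-58,0,0,0,1]]
  ]
}}

```text
clock: 1.43
tcp_pos: [0.3614, 0.2086, 0.2061]
orientation: [-0.545, 0.452, 0.546, 0.448]
contact_force: [0.1, -0.3, 0.4]
opening: -0.002
```

Run:
```python
from h import *
for n in("scene","top"):
    im=robot.get_image(n)[:,:,::-1]
    c=im[100:240,250:430] if n=="scene" else im[170:290,205:365]
    cv2.imwrite(f"pics/{n}1.png",cv2.resize(c,None,fx=4,fy=4,interpolation=cv2.INTER_CUBIC))
plan(W(Q,[(-.093,.0445,.036)])[0],Q[2])
```

```text
shift [  -3.1 -122.6    0.6] turn [-0.3 -0.2 -0.4] tip now [0.3602 0.208  0.0338] F [-0.4 -0.3  0.3]
[[-0.007, -0.982, -0.191], [-0.004, -0.191, 0.982], [-1.0, 0.007, -0.003]]
```

View pics/scene1.png

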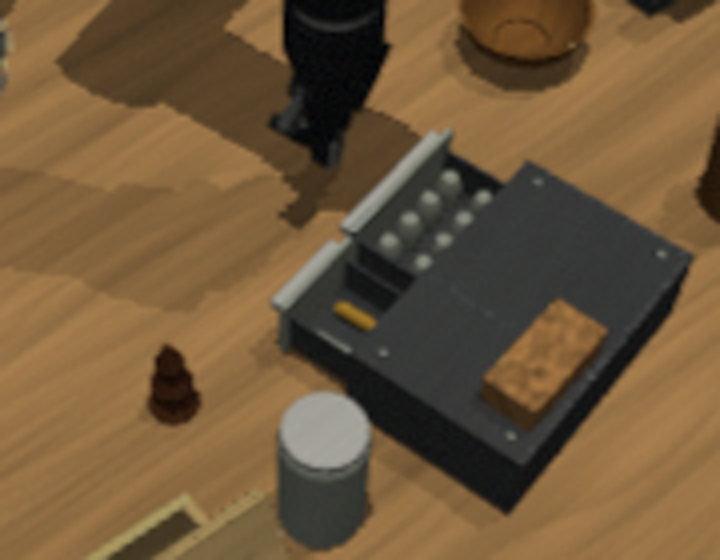

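View pics/top1.png

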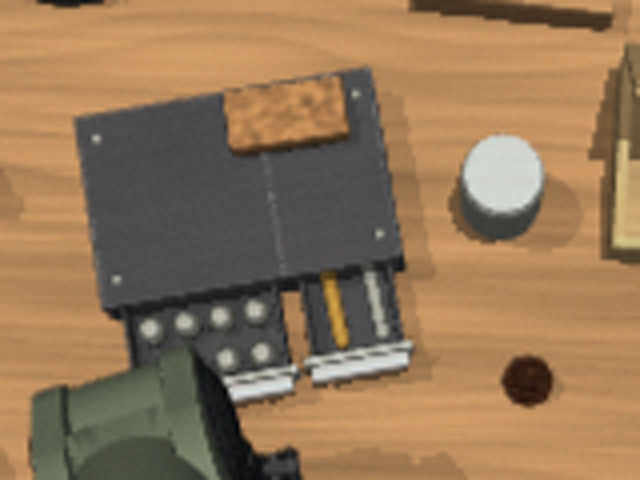

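Request:
{"name": "carry_out", "arguments": {
  "series": [
    [[0,-14,0,0,0,0,1],[0,-28,0,0,0,0,1],[0,-38,0,0,0,0,1],[0,-48,0,0,0,0,1],[0,-60,0,0,0,0,1],[0,-72,0,0,0,0,1],[0,-84,0,0,0,0,1],[0,-94,0,0,0,0,1]]
  ]
}}

```text
clock: 2.2
tcp_pos: [0.4542, 0.227, 0.2068]
orientation: [-0.545, 0.452, 0.547, 0.447]
contact_force: [-1.5, 0.6, 0.6]
opening: -0.002
```

Request:
{"name": "carry_out", "arguments": {
  "series": [
    [[0,-3,0,0,0,0,1],[0,-6,0,0,0,0,1],[0,-9,0,0,0,0,1],[0,-11,0,0,0,0,1],[0,-13,0,0,0,0,1],[0,-15,0,0,0,0,1],[0,-17,0,0,0,0,1],[0,-17,0,0,0,0,1]]
  ]
}}

```text
clock: 2.87
tcp_pos: [0.4712, 0.2304, 0.2067]
orientation: [-0.545, 0.452, 0.547, 0.447]
contact_force: [-0.9, 0.5, -0.4]
opening: -0.002
```

Run:
```python
from h import *
for n in("scene",):
    im=robot.get_image(n)[:,:,::-1]
    c=im[100:240,250:430] if n=="scene" else im[170:290,205:365]
    cv2.imwrite(f"pics/{n}2.png",cv2.resize(c,None,fx=4,fy=4,interpolation=cv2.INTER_CUBIC))
plan(W(Q,[(-.093,.0445,.036)])[0],Q[2])
```

```text
shift [ -2.4 -10.7   0.4] turn [-0.3 -0.1 -0.4] tip now [0.4701 0.2297 0.0337] F [0.4 0.1 0.3]
[[-0.006, -0.982, -0.191], [-0.003, -0.191, 0.982], [-1.0, 0.007, -0.002]]
```

View pics/scene2.png

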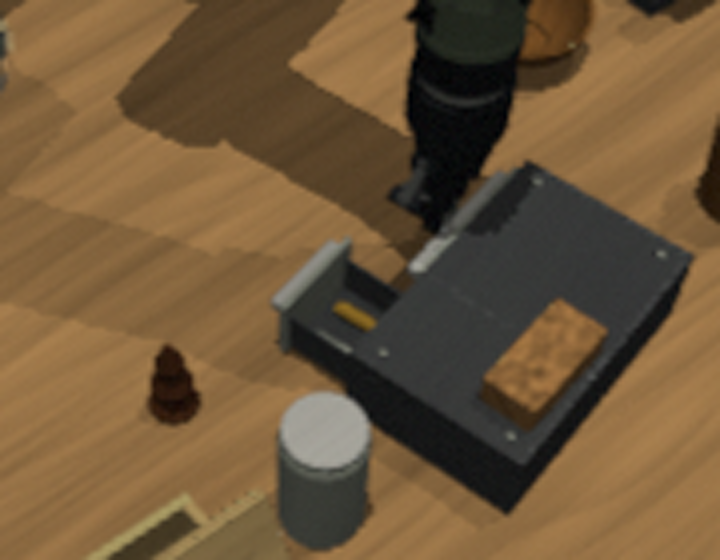

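Request:
{"name": "carry_out", "arguments": {
  "series": [
    [[0,-1,0,0,0,0,1],[0,-2,0,0,0,0,1],[0,-3,0,0,0,0,1],[0,-4,0,0,0,0,1],[0,-5,0,0,0,0,1],[0,-6,0,0,0,0,1],[0,-6,0,0,0,0,1],[0,-6,0,0,0,0,1]]
  ]
}}

```text
clock: 3.58
tcp_pos: [0.4735, 0.2308, 0.2059]
orientation: [-0.543, 0.454, 0.549, 0.445]
contact_force: [-13.0, -2.7, 9.6]
opening: -0.001
```

Request:
{"name": "carry_out", "arguments": {
  "series": [
    [[0,8,0,0,0,0,1],[0,25,0,0,0,0,1],[0,45,0,0,0,0,1],[0,65,0,0,0,0,1],[0,85,0,0,0,0,1],[0,100,0,0,0,0,1],[0,108,0,0,0,0,1],[0,110,0,0,0,0,1]]
  ]
}}

```text
clock: 4.25
tcp_pos: [0.3644, 0.2094, 0.2078]
orientation: [-0.543, 0.454, 0.549, 0.444]
contact_force: [-0.8, 0.1, 0.5]
opening: 0.002
```

Run:
```python
from h import *
for n in("scene",):
    im=robot.get_image(n)[:,:,::-1]
    c=im[100:240,250:430] if n=="scene" else im[170:290,205:365]
    cv2.imwrite(f"pics/{n}3.png",cv2.resize(c,None,fx=4,fy=4,interpolation=cv2.INTER_CUBIC))
plan(W(Q,[(-.093-.063-.045,-.0685,.036)])[0],Q[2])
```

```text
shift [  -1.   -11.  -113.1] turn [-0.2 -0.1 -0.9] tip now [0.3627 0.2087 0.0349] F [ 0.3 -1.1 -0.1]
[[-0.015, -0.981, -0.192], [-0.005, -0.192, 0.981], [-1.0, 0.015, -0.002]]
```

View pics/scene3.png

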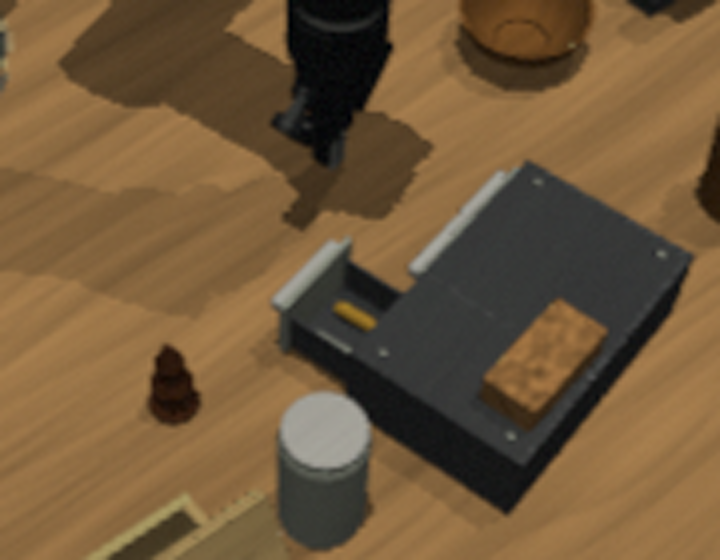

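Wide drawer is shut. The tips are clear of it; next I move across to the narrow drawer.

Request:
{"name": "carry_out", "arguments": {
  "series": [
    [[0,0,-15,0,0,-0.3,1],[0,0,-32,0,0,-0.6,1],[0,0,-49,0,0,-0.9,1],[0,0,-66,0,0,-0.9,1],[0,0,-83,0,0,-0.9,1],[0,0,-98,0,0,-0.9,1],[0,0,-109,0,0,-0.9,1],[0,0,-113,0,0,-0.9,1]]
  ]
}}

```text
clock: 4.97
tcp_pos: [0.3889, 0.0975, 0.2084]
orientation: [0.547, -0.45, -0.544, -0.45]
contact_force: [-0.2, 0.7, -0.7]
opening: 0.005
```

Run:
```python
from h import *
plan(W(Q,[(-.093,-.0685,.036)])[0],Q[2])
```

```text
shift [  -0.3 -117.4    2.2] turn [-0.3 -0.2  0.2] tip now [0.3894 0.0971 0.0354] F [-0.2  0.7 -0.7]
[[0.003, -0.982, -0.19], [-0.003, -0.19, 0.982], [-1.0, -0.003, -0.003]]
```

Request:
{"name": "carry_out", "arguments": {
  "series": [
    [[0,-14,0,0,0,0,1],[0,-28,0,0,0,0,1],[0,-38,0,0,0,0,1],[0,-48,0,0,0,0,1],[0,-60,0,0,0,0,1],[0,-72,0,0,0,0,1],[0,-84,0,0,0,0,1],[0,-94,0,0,0,0,1]]
  ]
}}

```text
clock: 5.63
tcp_pos: [0.4815, 0.1159, 0.2083]
orientation: [0.547, -0.45, -0.545, -0.45]
contact_force: [-1.9, -0.0, 0.9]
opening: -0.002
```

Request:
{"name": "carry_out", "arguments": {
  "series": [
    [[0,-3,0,0,0,0,1],[0,-5,0,0,0,0,1],[0,-8,0,0,0,0,1],[0,-10,0,0,0,0,1],[0,-12,0,0,0,0,1],[0,-14,0,0,0,0,1],[0,-16,0,0,0,0,1],[0,-17,0,0,0,0,1]]
  ]
}}

```text
clock: 6.3
tcp_pos: [0.495, 0.1189, 0.2078]
orientation: [-0.545, 0.452, 0.547, 0.447]
contact_force: [-12.8, -2.2, 10.3]
opening: 0.002
```

Request:
{"name": "carry_out", "arguments": {
  "series": [
    [[0,8,0,0,0,0,1],[0,30,0,0,0,0,1],[0,55,0,0,0,0,1],[-30,70,0,0,0,0,1],[-70,75,0,0,0,0,1],[-110,75,0,0,0,0,1],[-150,75,0,0,0,0,1],[-190,75,0,0,0,0,1]]
  ]
}}

```text
clock: 6.97
tcp_pos: [0.4222, 0.1052, 0.4008]
orientation: [-0.545, 0.452, 0.546, 0.448]
contact_force: [1.0, -0.5, -0.4]
opening: 0.0
```

Run:
```python
from h import *
for n in("scene",):
    im=robot.get_image(n)[:,:,::-1]
    c=im[100:240,250:430] if n=="scene" else im[170:290,205:365]
    cv2.imwrite(f"pics/{n}4.png",cv2.resize(c,None,fx=4,fy=4,interpolation=cv2.INTER_CUBIC))
K=[.6166,-.1819,-.0455]
print(W(K,[(.095,0,.28)]))
plan(W(K,[(.095,0,.28)])[0],K[2])
```

```text
[[ 0.71150168 -0.18622101  0.28      ]]
shift [ -42.2 -226.4 -341.2] turn [13.6 -0.2  0.4] tip now [0.4256 0.105  0.2351] F [1.7 0.6 5.3]
[[0.006, -0.982, -0.191], [-0.003, -0.191, 0.982], [-1.0, -0.006, -0.004]]
```

View pics/scene4.png

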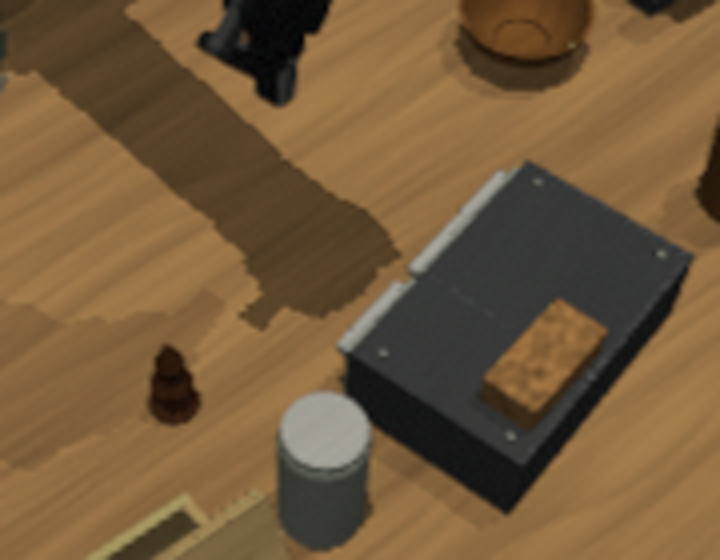

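Request:
{"name": "carry_out", "arguments": {
  "series": [
    [[-20,-8,-12,1,0,0,1],[-35,-25,-35,2,0,0,1],[-43,-42,-62,4,0,0,1],[-43,-60,-90,6,0,0,1],[-43,-78,-118,8,0,0,1],[-43,-97,-146,10,0,0,1],[-43,-115,-174,12,0,0,1],[-43,-134,-202,13.5,0,0,1]]
  ]
}}

```text
clock: 7.68
tcp_pos: [0.5953, -0.0687, 0.4529]
orientation: [-0.491, 0.51, 0.486, 0.513]
contact_force: [1.3, -0.6, 0.8]
opening: -0.004
```

Run:
```python
from h import *
K=[.6166,-.1819,-.0455]
plan(W(K,[(.095,0,.28)])[0],K[2])
```

```text
shift [   1.3 -121.5 -112.1] turn [-0.  -0.2  0.5] tip now [ 0.5966 -0.0693  0.2799] F [ 1.3 -0.6  0.8]
[[0.008, -0.999, 0.046], [-0.003, 0.046, 0.999], [-1.0, -0.008, -0.003]]
```

Request:
{"name": "carry_out", "arguments": {
  "series": [
    [[0,-12,-10,0,0,0,1],[0,-30,-26,0,0,0,1],[0,-48,-44,0,0,0,1],[0,-66,-62,0,0,0,1],[0,-84,-78,0,0,0,1],[0,-102,-94,0,0,0,1],[0,-116,-106,0,0,0,1],[0,-121,-112,0,0,0.5,1]]
  ]
}}

```text
clock: 8.35
tcp_pos: [0.7123, -0.1882, 0.4535]
orientation: [-0.489, 0.513, 0.487, 0.511]
contact_force: [-0.1, 0.7, -0.4]
opening: 0.001
```

Run:
```python
from h import *
K=[.6166,-.1819,-.0455]
for n in("scene",):
    im=robot.get_image(n)[:,:,::-1]
    c=im[180:330,200:380]
    cv2.imwrite(f"pics/{n}5.png",cv2.resize(c,None,fx=4,fy=4,interpolation=cv2.INTER_CUBIC))
plan(W(K,[(.095,0,.17)])[0],K[2])
```

```text
shift [110.    0.8   2.9] turn [-0.1 -0.2 -0. ] tip now [ 0.7121 -0.1895  0.28  ] F [-1.9 -0.6 -1.1]
[[-0.001, -0.999, 0.048], [-0.004, 0.048, 0.999], [-1.0, 0.001, -0.004]]
```

View pics/scene5.png

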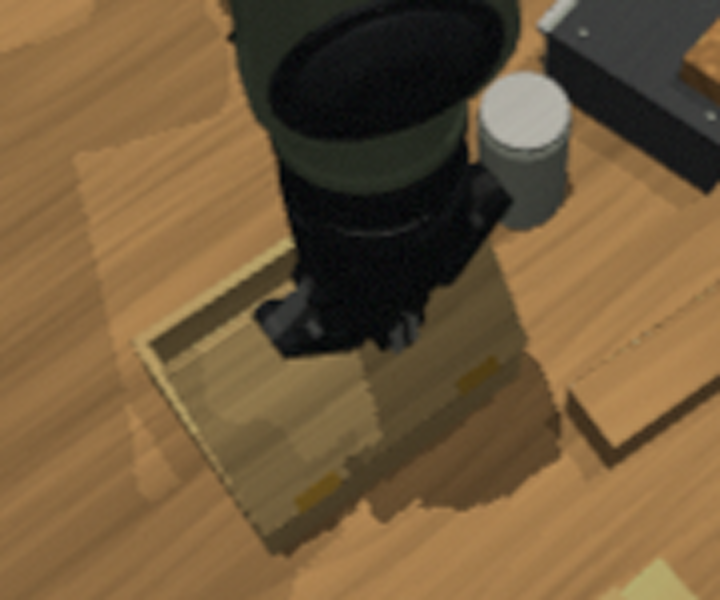

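Request:
{"name": "carry_out", "arguments": {
  "series": [
    [[10,0,1,0,0,0,1],[25,0,2,0,0,0,1],[42,0,3,0,0,0,1],[58,0,3,0,0,0,1],[74,0,3,0,0,0,1],[90,0,3,0,0,0,1],[104,0,3,0,0,0,1],[108,0,3,0,0,0,1]]
  ]
}}

```text
clock: 9.07
tcp_pos: [0.711, -0.1851, 0.3417]
orientation: [-0.487, 0.514, 0.489, 0.51]
contact_force: [-0.9, 0.2, 0.1]
opening: -0.0
```

Run:
```python
from h import *
K=[.6166,-.1819,-.0455]
r=.115
s=robot.sense();R0=Ro.from_quat(s["orientation"]);tip=s["tcp_pos"]+R0.apply([.173,0,0]);print(tip,s["contact_force"])
# tip centre, finger half-thickness 11 in x; corner contact for steep, 
for a in (1.1,1.0,.9,.8,.7,.6,.5,.4,.3,.2,.1,0):
    # contact with near-bottom corner of finger: tip centre = contact + (.011,0,0)
    P=W(K,[(.075-r*np.cos(a)+.010*np.sin(a)+.011,0,.0705+r*np.sin(a)+.01*np.cos(a))])[0]
    print(a,P.round(3),(R0.inv().apply(P-tip)*1000).round(0))
```

```text
[ 0.71014377 -0.18555302  0.16868129] [-0.90090619  0.22738113  0.08848343]
1.1 [ 0.659 -0.184  0.178] [-9. 51. -1.]
1.0 [ 0.649 -0.183  0.173] [-4. 61. -1.]
0.9 [ 0.639 -0.183  0.167] [ 2. 71. -1.]
0.8 [ 0.63  -0.182  0.16 ] [ 9. 81. -1.]
0.7 [ 0.621 -0.182  0.152] [17. 89. -1.]
0.6 [ 0.613 -0.182  0.144] [25. 97. -1.]
0.5 [ 0.606 -0.181  0.134] [ 35. 104.  -1.]
0.4 [ 0.601 -0.181  0.124] [ 45. 109.  -1.]
0.3 [ 0.596 -0.181  0.114] [ 55. 114.  -1.]
0.2 [ 0.592 -0.181  0.103] [ 66. 118.  -1.]
0.1 [ 0.589 -0.181  0.092] [ 77. 121.  -1.]
0 [ 0.588 -0.181  0.08 ] [ 89. 122.  -1.]
```

Request:
{"name": "carry_out", "arguments": {
  "series": [
    [[-4,12,0,0,0,0,1],[-8,26,0,0,0,0,1],[-9,38,0,0,0,0,1],[-9,48,0,0,0,0,1],[-6,56,0,0,0,0,1],[-2,64,0,0,0,0,1],[2,71,0,0,0,0,1],[6,76,0,0,0,0,1]]
  ]
}}

```text
clock: 9.73
tcp_pos: [0.6345, -0.1811, 0.3371]
orientation: [-0.488, 0.513, 0.488, 0.51]
contact_force: [0.6, 0.4, 1.3]
opening: 0.001
```

Run:
```python
from h import *
K=[.6166,-.1819,-.0455]
for n in("scene",):
    im=robot.get_image(n)[:,:,::-1]
    c=im[180:330,200:380]
    cv2.imwrite(f"pics/{n}6.png",cv2.resize(c,None,fx=4,fy=4,interpolation=cv2.INTER_CUBIC))
s=robot.sense();R0=Ro.from_quat(s["orientation"]);tip=s["tcp_pos"]+R0.apply([.173,0,0]);print(tip,s["contact_force"])
r=.115
for a in (.8,.7,.6,.5,.4,.3,.2,.1,0):
    P=W(K,[(.075-r*np.cos(a)+.010*np.sin(a)+.011,0,.0705+r*np.sin(a)+.01*np.cos(a))])[0]
    print(a,P.round(3),(R0.inv().apply(P-tip)*1000).round(0))
```

```text
[ 0.63281688 -0.18148813  0.16295938] [-1.89321858 -0.22906398  0.92737458]
0.8 [ 0.63  -0.182  0.16 ] [ 3.  3. -1.]
0.7 [ 0.621 -0.182  0.152] [11. 12. -1.]
0.6 [ 0.613 -0.182  0.144] [19. 19. -1.]
0.5 [ 0.606 -0.181  0.134] [29. 26. -1.]
0.4 [ 0.601 -0.181  0.124] [39. 32. -1.]
0.3 [ 0.596 -0.181  0.114] [49. 37. -1.]
0.2 [ 0.592 -0.181  0.103] [60. 41. -1.]
0.1 [ 0.589 -0.181  0.092] [71. 43. -1.]
0 [ 0.588 -0.181  0.08 ] [83. 45. -1.]
```

View pics/scene6.png

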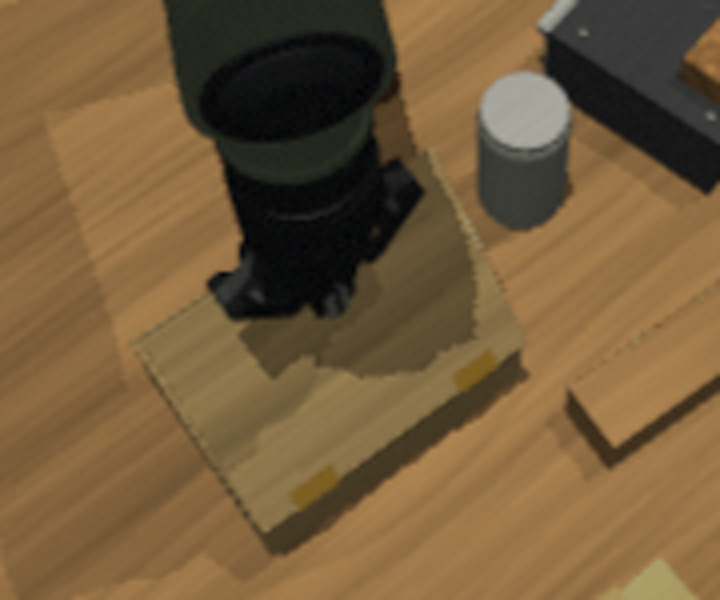

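The lid is coming down as planned: its front edge has dropped over the case. I'll continue along the arc.

Request:
{"name": "carry_out", "arguments": {
  "series": [
    [[6,7,0,0,0,0,1],[13,14,0,0,0,0,1],[20,20,0,0,0,0,1],[28,25,0,0,0,0,1],[36,30,0,0,0,0,1],[44,34,0,0,0,0,1],[52,38,0,0,0,0,1],[60,41,0,0,0,0,1]]
  ]
}}

```text
clock: 10.45
tcp_pos: [0.5923, -0.1792, 0.2756]
orientation: [-0.488, 0.513, 0.488, 0.51]
contact_force: [1.5, 0.3, 1.1]
opening: 0.0
```

Request:
{"name": "carry_out", "arguments": {
  "series": [
    [[4,1,0,0,0,0,1],[8,2,0,0,0,0,1],[12,3,0,0,0,0,1],[16,3,0,0,0,0,1],[19,3,0,0,0,0,1],[21,3,0,0,0,0,1],[23,3,0,0,0,0,1],[24,3,0,0,0,0,1]]
  ]
}}

```text
clock: 11.12
tcp_pos: [0.5891, -0.179, 0.2537]
orientation: [-0.488, 0.513, 0.488, 0.51]
contact_force: [-8.4, 3.1, 24.0]
opening: 0.002
```

Run:
```python
from h import *
for n in("scene",):
    im=robot.get_image(n)[:,:,::-1]
    c=im[180:330,200:380]
    cv2.imwrite(f"pics/{n}7.png",cv2.resize(c,None,fx=4,fy=4,interpolation=cv2.INTER_CUBIC))
s=robot.sense();R0=Ro.from_quat(s["orientation"]);tip=s["tcp_pos"]+R0.apply([.173,0,0]);print(tip,s["contact_force"])
```

```text
[ 0.58834615 -0.17953288  0.08078728] [-7.15170233  2.32665221 14.65782458]
```

View pics/scene7.png

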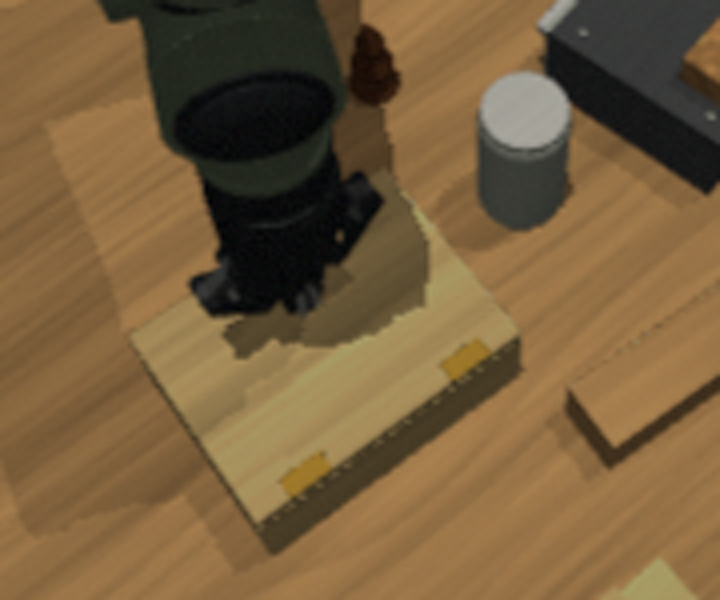

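Request:
{"name": "carry_out", "arguments": {
  "series": [
    [[-6,0,0,0,0,0,1],[-20,0,0,0,0,0,1],[-40,0,0,0,0,0,1],[-65,0,0,0,0,0,1],[-90,0,0,0,0,0,1],[-115,0,0,0,0,0,1],[-135,0,0,0,0,0,1],[-145,0,0,0,0,0,1]]
  ]
}}

```text
clock: 11.83
tcp_pos: [0.5903, -0.1787, 0.4021]
orientation: [-0.49, 0.513, 0.487, 0.511]
contact_force: [1.4, 1.2, 0.3]
opening: -0.002
```

Run:
```python
from h import *
a=robot.get_image("scene")[:,:,::-1]
cv2.imwrite("pics/s8.png",a);b=robot.get_image("top")[:,:,::-1];cv2.imwrite("pics/t8.png",b)
cv2.imwrite("pics/s8c.png",cv2.resize(a[120:320,225:425],None,fx=3,fy=3,interpolation=cv2.INTER_CUBIC))
cv2.imwrite("pics/t8c.png",cv2.resize(b[140:290,150:350],None,fx=4,fy=4,interpolation=cv2.INTER_CUBIC))
```

```text
(no output)
```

View pics/s8c.png

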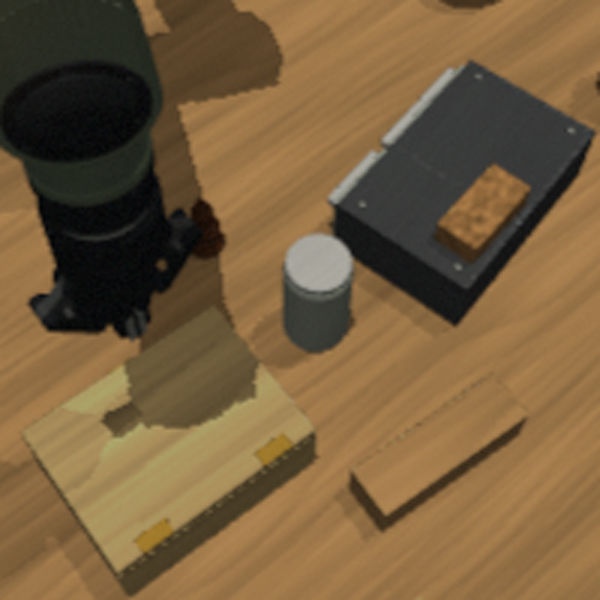

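View pics/t8c.png

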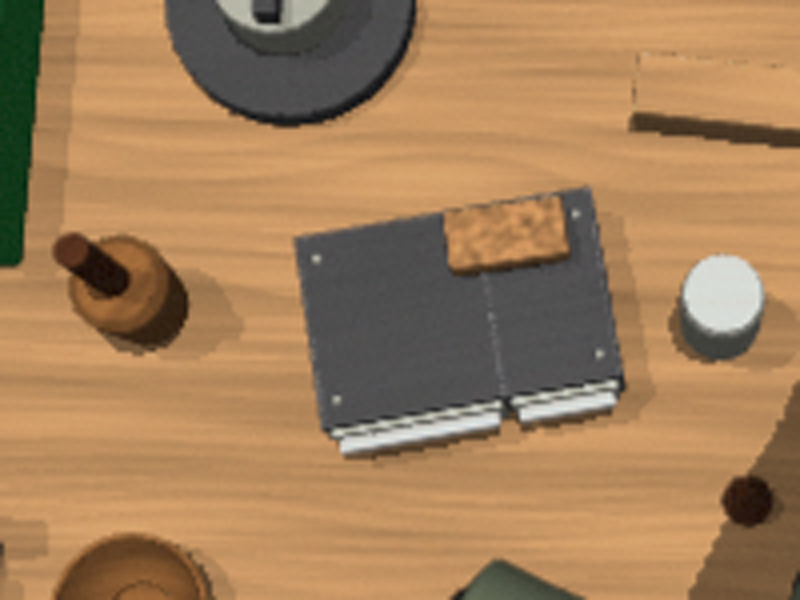

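Run:
```python
from h import *
U=W(Q,[(-.093,.11,.06),(-.093,-.021,.06),(-.093,-.027,.06),(-.093,-.11,.06)])
print("expected shut rail corners in t8c px",((proj("top",U)-[150,140]+.5)*4-.5).round(0).tolist())
K=[.6166,-.1819,-.0455]
print("lid corners in s8c",((proj("scene",W(K,[(-.075,.1,.0805),(-.075,-.1,.0805),(.075,.1,.0805),(.075,-.1,.0805)]))-[225,120]+.5)*3-.5).round(0).tolist())
s=robot.sense();print(s["clock"],s["contact_force"],np.abs(s["joint_velocities"]).max())
print(robot.job_done())
```

```text
expected shut rail corners in t8c px [[335.0, 452.0], [507.0, 423.0], [514.0, 422.0], [623.0, 403.0]]
lid corners in s8c [[215.0, 303.0], [21.0, 429.0], [317.0, 428.0], [117.0, 572.0]]
11.9333 [-0.53093487  0.46148577 -0.46609125] 0.058021535400623186
the job is handed in; nothing more can be done
None
```

I pushed both drawers fully home and pressed the lid shut, using only the closed fingertips, then raised the arm clear and handed the job in at 11.9 s. The interface gives no verdict.

- **Drawers:** each was pushed along the unit's closing direction until it stopped, with a contact force of about 13 N. The fingertips stopped within about 1 mm of each other along that direction. In the last top view both rails are in line and within about 1–2 pixels of where shut rails should appear.
- **Lid:** it followed its arc down and stopped with the fingertips at 80.8 mm, against 80.5 mm expected for a shut lid. The contact force peaked at about 24 N. Its visible corners in the last scene view are within a few pixels of the shut position.
- **Bystanders:** nothing I checked by eye in the last close-ups (tumbler, finial, blank, mallet, sanding block and bowl) looked moved. I did not measure their positions again, and the glue bottle was not in those close-ups. No contact outside the three pushes showed up, apart from one unexplained 5 N upward reading while the arm was in free air.
- **At hand-in:** the contact force was about 0, and the arm was still settling slightly (fastest joint 0.06 rad/s).

No check failed.

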